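# Roll a lens tube home in its bench cradle

### The job

Put the spare microscope lens tube away in its cradle: push its side to roll it along the lane, without gripping or lifting it, over the low lip and up to the sliding pad, and do not overrun the pad. Keep pushing gently until the pad comes up firm, and hold it pressed there, firmly but gently (about 8 N), for a second. Then back off, slide the keeper fully home behind the tube, let go, and leave the other things on the bench undisturbed.

Things in the scene. Friction and masses are not known exactly. Their poses are not given: they have to be found in the camera images.
- cradle: Fixed aluminium cradle, 300 x 104 mm, deck 12 mm above the bench. Origin at bench level under the middle of the lip; +x is the direction to roll, z up. The lane starts at x = -155 mm and has side guides 8 mm high, inner faces at y = -46 and +46 mm, up to x = +37 mm. The keeper's wing, at deck height, reaches out to y = -135 mm at x = -39 to +5 mm.
- lip (a point): Middle of the top of the lip, a ridge straight across the lane, 2 mm high and 4 mm wide (cradle x = -2 to +2 mm). Rolling the tube over it takes up to about 5 N. A tube that has dropped behind it has its centre 10.7 mm or more past it. Axes parallel to the cradle's.
- tube: Loose smooth lens tube, black and grey: cylinder 40 mm across, 80 mm long, 0.17 to 0.35 kg, lying across the lane before the lip, up to 6 degrees askew. Origin at its centre, 20 mm above the deck; its y axis is the tube's axis, x and z turn as it rolls. Slippery (friction about 0.35); stays where it is left on the level deck. More than 20 N on its side harms the lenses.
- pad: Black plate that stops the tube beyond the lip, 60 mm wide, 18 mm high over the deck, 6 mm thick. Axes as the cradle's; origin at deck level, mid front (-x) face, which meets the tube. It slides to +x under about 1 N and stays; after 3 to 14 mm it comes up firm (stiff rubber, several N/mm), at a place to be felt: face at cradle x = 31.7 to 41.7 mm. Bedding the tube takes 5 to 13 N there for 0.5 s.
- keeper (a joint): Travel of the keeper, m: 0 to 0.006 at the start (open), 0.035 fully home, where it meets a hard stop. It slides along the cradle's +y under about 2 N and stays where it is left.
- keeper_post (a point): Middle of the keeper's upright black post, at the cradle's -y side: 16 mm (cradle x) by 14 mm (y), from 14 to 60 mm above the bench, this point 37 mm. Its 10 mm rod points to +y and reaches 26 mm into the lane behind the tube when home. Push its outer (-y) side towards +y. At cradle x = -17 mm, y = -101 to -95 mm at the start, -66 mm when home. Its outer side is clear for 35 mm.
- eyepiece: Bystander: black eyepiece, 34 mm wide, 46 mm high, standing on the cradle's deck beyond the pad. Origin at its foot.
- objective: Bystander: steel objective, 30 mm wide, 42 mm high, standing beside the cradle at its +y side. Origin at its foot.
- dish: Bystander: clear covered culture dish, 91 mm wide, 16 mm high, beside the cradle at its -y side, beyond the keeper. Origin at its foot.
- bottle: Bystander: amber bottle, 56 mm wide, 105 mm high. Origin at its foot.
- marker: Bystander: marker pen, about 140 mm long, 15 mm thick, lying on the bench. Origin on its underside.
- beaker: Bystander: glass beaker, 60 mm wide, 70 mm high. Origin at its foot.
Not all that is in view belongs to the job. Leave any blue look-alike of the tube alone.

How it is judged:
By the outcome, as a careful person would: the job done as asked, in the order asked, and still so for the second after the job is handed in, with the robot touching nothing.
It also fails if it takes over 72 s, if anything falls off the work surface, if the arm or the gripper's body presses on something with over 40 N, if the wrist force passes 120 N, or if a joint passes its speed limit or range.

### The arm

A 7-joint arm with a two-finger parallel gripper is mounted at the origin on the work surface. World frame = base frame: x ahead of the robot, y to its left, z up, the work surface at z = 0. Lengths are in m, angles in rad, forces in N, time in s.
With the tool pointing down it reaches from about 0.4 to 0.85 m from the base axis. Payload 4.5 kg.
Tool frame: the origin (TCP) lies at the very end of the fingers, on their centre line; the grasp point (between the pads) lies 19 mm behind it (r.grip_point_offset is the distance from the TCP to the grasp point, in m); y points along the fingers, x is the direction in which the jaws open and shut, and the axes are right-handed (so a half turn about y gives the same grasp; the last joint's range is limited). The gripper opens to 88 mm and grips with 3 to 60 N. Pads are 18 mm wide; open, the fingers measure 123 mm over their backs; the gripper's body (75 mm by 187 mm) begins 45 mm behind the grasp point.
Start: joints at [-1.074, 0.689, -0.195, 1.565, 0.157, 0.902, -0.215], TCP at [0.279, 0.559, 0.239] pointing down, gripper open.
Joint ranges: [-3.01, 3.01], [-0.46, 2.08], [-1.47, 1.51], [0.13, 2.56], [-1, 4.14], [0.04, 2.09], [-2.66, 2.66]. Speed limits (rad/s): [2.57, 2.57, 3.14, 3.14, 3.14, 3.14, 3.14].

### API

Orientations are given as a unit quaternion [x, y, z, w].
In Python, from plant import get_state, snapshot, camera_params, job, r gives the robot as it stands.
- The arm moves only by the tool carry_out, never from a script. Its arguments are lists of equal length, an entry for each row: "offset": the shift along the world's x, y, z in m, a list of three; "twist": the turn about the world's z in degrees. In form: {"offset": [[tx, ty, tz], ...], "twist": [twist, ...]}. A call has 1 to 8 rows; each row shifts and turns the commanded pose from where the row before left it; what a row does not reach is not made up. A row lasts 1/8 s, in which the tool goes at most 62.5 mm and 10.7 degrees, less where a joint would pass 70% of its speed; a pose out of reach is approached as far as the arm can. A call with a gripper value outside its range is refused whole. "grip" is the finger opening in m, from 0 to 0.0881, set as the call begins (left out, the last holds). The fingers move at their own pace and stop on an object; "newtons" is the grip in N (left out, the last holds). Time passes only in rows, so rows that do not move let the fingers close. It gives the time, the measured TCP pose, the force and the opening at its end, in the units of the state.
- get_state(): the state, without advancing time (a new reading comes with each control period).
- snapshot(name): name is "side" or "top" or "wrist"; returns the picture (420x560x3 uint8, red, green, blue); there is no depth.
- camera_params(name): a dict with "camera_matrix" (3x3 intrinsics, pixels), "dist_coeffs" ([k1, k2, p1, p2, k3] as OpenCV has them; the pictures are not rectified), "eye" and "orientation" of the camera in the world. Camera axes: x right, y up, looking along -z (the intrinsics and any distortion apply to the point x, -y, -z); pixel columns grow to the right and rows downward; lengths in m; the calibration is good to about 2 mm. A picture is of the moment at which its call begins: read the wrist's pose just before it. camera_params takes no time and is no camera call; for the wrist camera it gives the pose at the moment of the call.
- job.finish_job(): hands the job in, once; it reports no verdict.
The state is a dict: "clock": time; "q": joint angles; "qd": joint speeds; "joint_torque": joint torques, N m; "tool_pos": TCP position; "eef_rot": TCP orientation; "contact_force": force on the tool from outside, world axes, zero at the start; "moment": the same for the moment, N m; "opening": opening from 0.0 (shut) to 1.0 (fully open).
Only numpy, scipy, OpenCV 4.12 (cv2) and the standard library are available. Lean on these libraries where they do the work, as an engineer would, in place of code of your own. Each camera call takes 0.05 s, during which the arm holds its last target. There are 200 camera calls.

## Working session

There is one attempt and no reset: what is moved stays moved. The work goes in short steps, Python scripts to look and compute and a tool call to move; the robot and the scene stay as the last step left them, time stands still between calls to the robot, and variables do not carry over. Pictures are saved under pics/ and viewed, about 8 in all and at most 12, crops included, and the job is handed in when it is done.

Besides the shell and the picture viewer there is one more tool, called after "Request:" as name(argument=value, ...), one argument or row to a line, values as JSON. carry_out: Moves the arm, as the interface text tells. Its arguments: {"type":"object","properties":{"offset":{"type":"array"},"twist":{"type":"array"},"grip":{"type":"number"},"newtons":{"type":"number"}},"required":["offset","twist"]}

```bash
mkdir -p pics; ls
python3 - <<'E'
from plant import *
import cv2
for n in("top","side"):
    cv2.imwrite(f"pics/{n}0.png",snapshot(n)[:,:,::-1]); p=camera_params(n); print(n,p)
print(get_state())
E
```

```text
pics
top {'camera_matrix': array([[524.12244437,   0.        , 279.27998951],
       [  0.        , 524.12244437, 199.74904655],
       [  0.        ,   0.        ,   1.        ]]), 'dist_coeffs': array([-0.18939745,  0.        ,  0.        ,  0.        ,  0.        ]), 'eye': array([0.21942372, 0.03401892, 1.61981029]), 'orientation': array([-0.06229477,  0.06424907,  0.71323993, -0.69518359])}
side {'camera_matrix': array([[506.98422974,   0.        , 273.71096939],
       [  0.        , 506.98422974, 213.15792754],
       [  0.        ,   0.        ,   1.        ]]), 'dist_coeffs': array([0.04150099, 0.        , 0.        , 0.        , 0.        ]), 'eye': array([-0.00092841,  0.9175118 ,  0.77737553]), 'orientation': array([-0.10927863,  0.44781269,  0.85547293, -0.23598315])}
{'clock': 0.1, 'q': array([-1.07420769,  0.68992411, -0.19453449,  1.56619567,  0.15730764,
        0.90247631, -0.21511054]), 'qd': array([-0.00236428, -0.00194863,  0.0022124 , -0.00136699,  0.00141213,
        0.00255374, -0.00090229]), 'joint_torque': array([-3.48298483e-03, -5.28497386e+01, -1.27144977e+00, -1.53839368e+01,
       -5.25202369e-02,  1.96349443e-03,  2.96630799e-05]), 'tool_pos': array([0.27881791, 0.55875743, 0.23798743]), 'eef_rot': array([ 0.60165804,  0.37156558, -0.37249266, -0.6009957 ]), 'contact_force': array([ 0.11423532, -0.05393606, -0.35726627]), 'moment': array([-0.00776514,  0.00110414, -0.03512665]), 'opening': 0.9967548417888021}
```

View pics/top0.png

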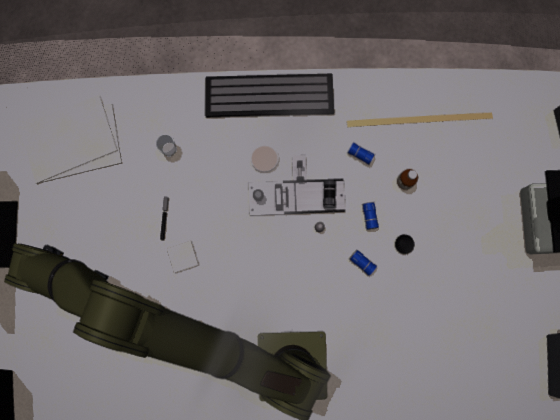

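View pics/side0.png

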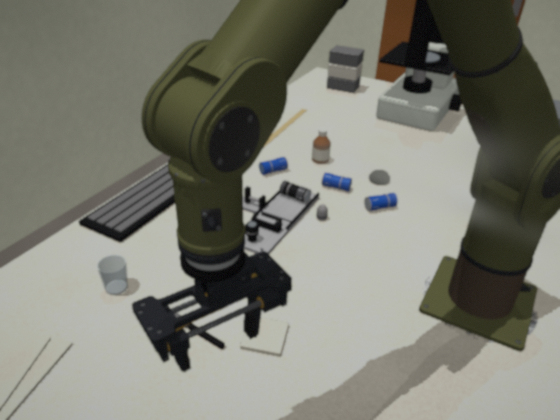

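The top view shows the cradle at px (248–345, 178–215) with its lane start at the right. The black and grey tube is at (330,194), the pad at (281,197), the eyepiece at (258,196), the keeper post at (299,165), the dish at (265,158) and the objective at (320,227). The blue look-alikes are at (361,153), (371,215) and (363,262). The only black and grey cylinder lying in the lane is at (330,194), so that one is the tube. I'll confirm it in a crop.

```bash
cat > h.py <<'E'
import numpy as np, cv2
from scipy.spatial.transform import Rotation as R
from plant import *
def ray(p,uv):
    n=cv2.undistortPoints(np.array(uv,float).reshape(-1,1,2),p["camera_matrix"],p["dist_coeffs"])[:,0]
    d=np.c_[n[:,0],-n[:,1],-np.ones(len(n))]
    return R.from_quat(p["orientation"]).apply(d)
def unproj(p,uv,z):
    d=ray(p,uv); e=p["eye"]; return e+d*((np.asarray(z)-e[2])/d[:,2])[:,None]
def proj(p,X):
    c=R.from_quat(p["orientation"]).inv().apply(np.atleast_2d(X)-p["eye"])
    return cv2.projectPoints(c*[1,-1,-1],np.zeros(3),np.zeros(3),p["camera_matrix"],p["dist_coeffs"])[0][:,0]
E
python3 - <<'E'
from h import *
p=camera_params("top")
print(unproj(p,[[345,179],[345,213],[248,215],[330,194],[281,197],[299,165],[258,196],[320,227],[265,158]],np.array([.02,.02,.012,.03,.03,.06,.05,.04,.016])).round(3))
im=cv2.imread("pics/top0.png")[135:240,240:385]
cv2.imwrite("pics/c1.png",cv2.resize(im,None,fx=5.4,fy=5.4,interpolation=cv2.INTER_CUBIC))
s=get_state();print(R.from_quat(s["eef_rot"]).as_matrix().round(3))
w=camera_params("wrist");Rm=R.from_quat(s["eef_rot"]).inv();print(Rm.apply(w["eye"]-s["tool_pos"]),Rm.apply(R.from_quat(w["orientation"]).apply([0,0,-1])),w["camera_matrix"])
E
```

```text
[[ 0.57  -0.182  0.02 ]
 [ 0.462 -0.177  0.02 ]
 [ 0.465  0.124  0.012]
 [ 0.521 -0.131  0.03 ]
 [ 0.516  0.02   0.03 ]
 [ 0.609 -0.037  0.06 ]
 [ 0.517  0.091  0.05 ]
 [ 0.418 -0.096  0.04 ]
 [ 0.645  0.067  0.016]]
[[ 0.446 -0.001 -0.895]
 [ 0.895 -0.001  0.446]
 [-0.002 -1.    -0.   ]]
[-0.0007565  -0.14576435  0.0752235 ] [-2.47691918e-04  9.57523255e-01 -2.88355951e-01] [[364.43822014   0.         277.22628619]
 [  0.         364.43822014 212.96149274]
 [  0.           0.           1.        ]]
```

View pics/c1.png

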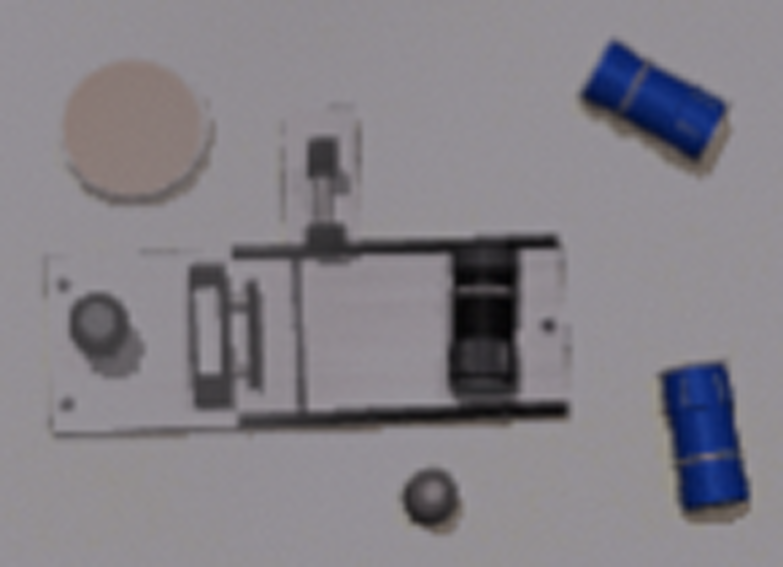

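The crop confirms the black and grey tube at crop (484,320), lying in the lane before the lip line at crop (297,335). The pad face is at crop x≈262, and the keeper post is at crop (322,157).

Run:
```python
from h import *
p=camera_params("top")
c=np.array([[232,252],[557,241],[240,422],[567,410],[297,260],[301,410],[484,245],[484,394],[262,337],[322,143]],float)
z=np.array([.02]*4+[.014]*2+[.035]*2+[.03,.06])
w=unproj(p,c/5.4+[240-.4,135-.4],z);print(w.round(4))
for a,b in((1,0),(3,2),(5,4),(7,6)):
    d=w[b]-w[a];print(np.degrees(np.arctan2(d[1],d[0])))
```

```text
[[ 0.5675  0.0141  0.02  ]
 [ 0.5694 -0.1747  0.02  ]
 [ 0.468   0.0122  0.02  ]
 [ 0.47   -0.1757  0.02  ]
 [ 0.5631 -0.0236  0.014 ]
 [ 0.475  -0.0231  0.014 ]
 [ 0.5648 -0.1305  0.035 ]
 [ 0.4781 -0.1268  0.035 ]
 [ 0.5152 -0.0016  0.03  ]
 [ 0.6209 -0.0383  0.06  ]]
90.5678221033621
90.6222801009395
-0.27893507518288996
-2.469978744507145
```

Request:
carry_out(
  offset=[
    [0.02,-0.055,0],
    [0.02,-0.055,0],
    [0.02,-0.055,0],
    [0.02,-0.055,0],
    [0.02,-0.055,0],
    [0.02,-0.055,0],
    [0.02,-0.055,0],
    [0.02,-0.055,0],
  ],
  twist=[-8,-8,-8,-8,-8,-8,-8,-8],
  grip=0.03,
)

```text
clock: 1.1
tool_pos: [0.4394, 0.1176, 0.2387]
eef_rot: [-0.707, 0.005, -0.005, 0.707]
contact_force: [0.5, 0.5, 0.1]
opening: 0.341
```

Request:
carry_out(
  offset=[
    [0.0135,-0.05,-0.02],
    [0.0135,-0.05,-0.02],
    [0.0135,-0.05,-0.02],
    [0.0135,-0.05,-0.02],
    [0.0135,-0.05,-0.02],
    [0.0135,-0.048,-0.02],
    [0,0,0],
  ],
  twist=[1,0,0,0,0,0,0],
)

```text
clock: 1.98
tool_pos: [0.5191, -0.1839, 0.1171]
eef_rot: [0.708, -0.0, -0.001, -0.706]
contact_force: [-0.2, -0.0, -0.4]
opening: 0.34
```

Run:
```python
from h import *
s=get_state();print(s["tool_pos"],R.from_quat(s["eef_rot"]).as_matrix().round(4),s["contact_force"],s["opening"])
p=camera_params("wrist");np.save("w1.npy",p,allow_pickle=True)
cv2.imwrite("pics/w1.png",snapshot("wrist")[:,:,::-1])
```

```text
[ 0.51913529 -0.18390548  0.11707435] [[ 1.0e+00 -1.8e-03 -9.0e-04]
 [ 9.0e-04 -2.5e-03  1.0e+00]
 [-1.8e-03 -1.0e+00 -2.5e-03]] [-0.20151123 -0.00294573 -0.36322486] 0.34017913749659184
```

View pics/w1.png

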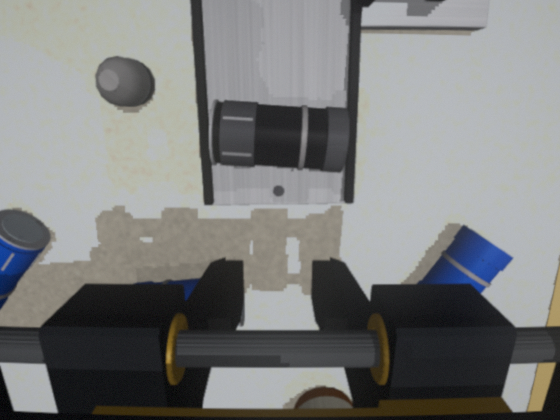

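The wrist view, with the image up direction being +Y, shows the tube at px (212–350, 100–170), slightly askew. The guides' near ends are at (208,203) and (349,201), and the fingertips are at (235,265) and (320,265). A blue look-alike is below left at (170,285), and I'll keep clear of it.

Run:
```python
from h import *
p=np.load("w1.npy",allow_pickle=True).item()
n=["gL near in","gL far in","gR near in","gR far in","tube L end top","tube R end top","tube near L","tube near R","tube far L","tube far R","blue top","hole"]
uv=[[213,203],[203,5],[346,202],[357,5],[214,132],[349,139],[215,165],[335,171],[215,100],[345,107],[195,281],[279,191]]
z=[.02]*4+[.036]*2+[.032]*4+[.03,.012]
for a,b in zip(n,unproj(p,uv,np.array(z))):print(a,b.round(4))
s=get_state();print(proj(p,s["tool_pos"]+np.array([[-.015,0,0],[.015,0,0]])))
```

```text
gL near in [ 0.4735 -0.1761  0.02  ]
gL far in [ 0.473  -0.0521  0.02  ]
gR near in [ 0.5654 -0.1752  0.02  ]
gR far in [ 0.5659 -0.052   0.02  ]
tube L end top [ 0.4792 -0.1267  0.036 ]
tube R end top [ 0.562  -0.1308  0.036 ]
tube near L [ 0.4782 -0.1476  0.032 ]
tube near R [ 0.5549 -0.1514  0.032 ]
tube far L [ 0.48   -0.1078  0.032 ]
tube far R [ 0.5593 -0.1118  0.032 ]
blue top [ 0.4595 -0.2308  0.03  ]
hole [ 0.5191 -0.1694  0.012 ]
[[245.54396251 272.2226596 ]
 [313.99994063 272.33716323]]
```

Request:
carry_out(
  offset=[
    [0,0,-0.018],
    [0,0,-0.018],
    [0,0,-0.018],
    [0,0,-0.018],
    [0,0,-0.015],
    [0,0,-0.01],
    [0,0,0],
    [0,0,0],
  ],
  twist=[0,0,0,0,0,0,0,0],
)

```text
clock: 3.02
tool_pos: [0.5203, -0.1789, 0.0221]
eef_rot: [0.707, 0.003, -0.003, -0.707]
contact_force: [-0.2, -0.8, -0.5]
opening: 0.343
```

Request:
carry_out(
  offset=[
    [0,0.004,0],
    [0,0.004,0],
    [0,0.004,0],
    [0,0.004,0],
    [0,0.003,0],
    [0,0.003,0],
    [0,0.002,0],
    [0,0.002,0],
  ],
  twist=[0,0,0,0,0,0,0,0],
)

```text
clock: 4.03
tool_pos: [0.52, -0.1527, 0.0217]
eef_rot: [0.707, 0.003, -0.003, -0.707]
contact_force: [0.4, 0.8, -0.7]
opening: 0.343
```

Request:
carry_out(
  offset=[
    [0,0.004,0],
    [0,0.004,0],
    [0,0.004,0],
    [0,0.005,0],
    [0,0.005,0],
    [0,0.005,0],
    [0,0.005,0],
    [0,0.005,0],
  ],
  twist=[0,0,0,0,0,0,0,0],
)

```text
clock: 5.03
tool_pos: [0.52, -0.1153, 0.0217]
eef_rot: [-0.707, -0.003, 0.003, 0.707]
contact_force: [0.2, -0.7, 0.0]
opening: 0.34
```

Request:
carry_out(
  offset=[
    [0,0.005,0],
    [0,0.005,0],
    [0,0.005,0],
    [0,0.004,0],
    [0,0.004,0],
    [0,0.003,0],
    [0,0.002,0],
    [0,0.001,0],
  ],
  twist=[0,0,0,0,0,0,0,0],
)

```text
clock: 6.02
tool_pos: [0.52, -0.0866, 0.0218]
eef_rot: [0.707, 0.003, -0.003, -0.707]
contact_force: [-0.2, -0.3, -0.4]
opening: 0.34
```

Run:
```python
from h import *
s=get_state();print(s["tool_pos"],s["contact_force"],s["moment"])
p=camera_params("wrist");np.save("w2.npy",p,allow_pickle=True)
cv2.imwrite("pics/w2.png",snapshot("wrist")[:,:,::-1])
```

```text
[ 0.52004941 -0.08664707  0.02175841] [-0.15431955 -0.34726242 -0.39974702] [-0.23476633  0.02501506 -0.0073458 ]
```

View pics/w2.png

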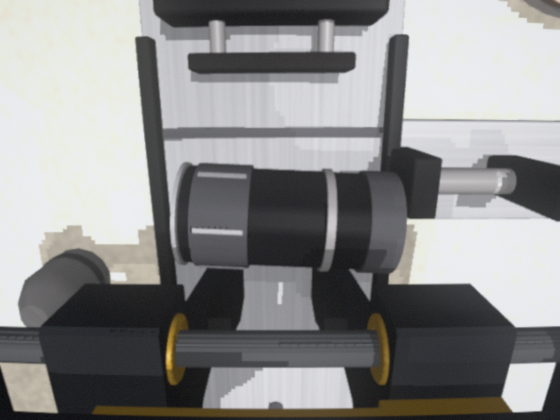

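The wrist view shows the tube at px (178–403, 165–270) against the two fingers and still slightly askew. The lip line is at row ~131 and the pad front edge at row ~72. The keeper rod guide is at (420,182) and the objective at (65,290), clear of the gripper.

Run:
```python
from h import *
p=np.load("w2.npy",allow_pickle=True).item()
n=["lip L near","lip R near","pad L foot","pad R foot","pad L top front","pad R top front","tube nearL","near R","L top","R top","rod top","post inner"]
uv=[[165,137],[383,136],[190,72],[353,72],[190,53],[353,52],[190,264],[388,270],[180,213],[402,222],[470,182],[497,180]]
z=[.013]*2+[.012]*2+[.03]*2+[.026]*2+[.036]*2+[.037]*2
for a,b in zip(n,unproj(p,uv,np.array(z))):print(a,b.round(4))
```

```text
lip L near [ 0.4714 -0.0262  0.013 ]
lip R near [ 0.5628 -0.0251  0.013 ]
pad L foot [ 4.831e-01 -4.000e-04  1.200e-02]
pad R foot [5.488e-01 2.000e-04 1.200e-02]
pad L top front [0.4875 0.0046 0.03  ]
pad R top front [0.5448 0.0054 0.03  ]
tube nearL [ 0.4818 -0.0782  0.026 ]
near R [ 0.5664 -0.0803  0.026 ]
L top [ 0.4819 -0.0525  0.036 ]
R top [ 0.5664 -0.0554  0.036 ]
rod top [ 0.59   -0.0393  0.037 ]
post inner [ 0.6002 -0.0384  0.037 ]
```

Request:
carry_out(
  offset=[
    [0,0.003,0],
    [0,0.003,0],
    [0,0.003,0],
    [0,0.003,0],
    [0,0.002,0],
    [0,0.002,0],
    [0,0.002,0],
    [0,0.001,0],
  ],
  twist=[0,0,0,0,0,0,0,0],
)

```text
clock: 7.08
tool_pos: [0.52, -0.0675, 0.0217]
eef_rot: [-0.707, -0.003, 0.003, 0.707]
contact_force: [0.3, -0.8, -0.5]
opening: 0.34
```

Request:
carry_out(
  offset=[
    [0,0.001,0],
    [0,0.001,0],
    [0,0.001,0],
    [0,0.001,0],
    [0,0.001,0],
    [0,0.001,0],
  ],
  twist=[0,0,0,0,0,0],
)

```text
clock: 7.82
tool_pos: [0.5203, -0.0641, 0.0221]
eef_rot: [0.708, 0.003, -0.002, -0.706]
contact_force: [-0.4, -6.7, 3.9]
opening: 0.341
```

Request:
carry_out(
  offset=[
    [0,0.001,0],
    [0,0.001,0],
    [0,0.001,0],
  ],
  twist=[0,0,0],
)

```text
clock: 8.2
tool_pos: [0.5202, -0.062, 0.0223]
eef_rot: [0.708, 0.002, -0.001, -0.706]
contact_force: [0.2, -6.6, 4.3]
opening: 0.339
```

Request:
carry_out(
  offset=[
    [0,0.001,0],
    [0,0.001,0],
    [0,0.001,0],
    [0,0.001,0],
  ],
  twist=[0,0,0,0],
)

```text
clock: 8.7
tool_pos: [0.5198, -0.0536, 0.0216]
eef_rot: [-0.707, -0.003, 0.004, 0.707]
contact_force: [-0.1, -0.4, -0.5]
opening: 0.34
```

Request:
carry_out(
  offset=[
    [0,0.001,0],
    [0,0.001,0],
    [0,0.001,0],
    [0,0.001,0],
    [0,0.001,0],
    [0,0.001,0],
    [0,0.001,0],
    [0,0.001,0],
  ],
  twist=[0,0,0,0,0,0,0,0],
)

```text
clock: 9.7
tool_pos: [0.5201, -0.0464, 0.0217]
eef_rot: [-0.707, -0.003, 0.003, 0.707]
contact_force: [0.3, -0.6, 1.6]
opening: 0.34
```

Run:
```python
from h import *
s=get_state();print(s["tool_pos"],s["contact_force"],s["moment"])
p=camera_params("wrist");np.save("w3.npy",p,allow_pickle=True)
cv2.imwrite("pics/w3.png",snapshot("wrist")[:,:,::-1])
```

```text
[ 0.52006817 -0.04642867  0.02171615] [ 0.33476011 -0.60770473  1.55457146] [-0.18358055  0.05840262  0.038524  ]
```

View pics/w3.png

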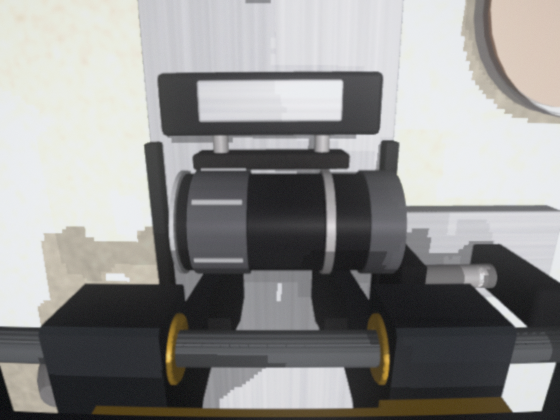

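The wrist view shows the tube at px (180–403, 170–272), now over the lip and almost touching the pad front at row ~165. The gripper is clear of the keeper post at (510,275).

Request:
carry_out(
  offset=[
    [0,0.001,0],
    [0,0.001,0],
    [0,0.001,0],
    [0,0.001,0],
  ],
  twist=[0,0,0,0],
)

```text
clock: 10.25
tool_pos: [0.5199, -0.0434, 0.0218]
eef_rot: [0.707, 0.003, -0.003, -0.707]
contact_force: [0.5, -2.4, 1.2]
opening: 0.344
```

Request:
carry_out(
  offset=[
    [0,0.001,0],
    [0,0.001,0],
    [0,0.001,0],
  ],
  twist=[0,0,0],
)

```text
clock: 10.62
tool_pos: [0.52, -0.0411, 0.0218]
eef_rot: [0.708, 0.003, -0.003, -0.707]
contact_force: [-1.2, -5.7, 1.1]
opening: 0.347
```

Request:
carry_out(
  offset=[
    [0,0.0005,0],
    [0,0.0005,0],
  ],
  twist=[0,0],
)

```text
clock: 10.88
tool_pos: [0.5199, -0.041, 0.0219]
eef_rot: [0.708, 0.002, -0.002, -0.706]
contact_force: [-0.4, -7.4, 1.7]
opening: 0.339
```

Request:
carry_out(
  offset=[
    [0,0.0005,0],
    [0,0.0005,0],
  ],
  twist=[0,0],
)

```text
clock: 11.12
tool_pos: [0.5199, -0.041, 0.0219]
eef_rot: [0.708, 0.002, -0.002, -0.706]
contact_force: [-0.2, -9.8, 1.7]
opening: 0.341
```

Request:
carry_out(
  offset=[
    [0,-0.0003,0],
    [0,0,0],
    [0,0,0],
    [0,0,0],
    [0,0,0],
    [0,0,0],
    [0,0,0],
    [0,0,0],
  ],
  twist=[0,0,0,0,0,0,0,0],
)

```text
clock: 12.12
tool_pos: [0.5199, -0.041, 0.0219]
eef_rot: [0.708, 0.002, -0.002, -0.706]
contact_force: [-0.1, -8.3, 2.1]
opening: 0.338
```

Run:
```python
from h import *
s=get_state();print(s["tool_pos"],s["contact_force"],s["moment"])
p=camera_params("wrist");np.save("w4.npy",p,allow_pickle=True)
a=snapshot("wrist")[:,:,::-1];cv2.imwrite("pics/w4.png",a)
s=get_state();print(s["contact_force"])
cv2.imwrite("pics/w4c.png",cv2.resize(a[50:300,130:440],None,fx=2.4,fy=2.4,interpolation=cv2.INTER_CUBIC))
```

```text
[ 0.51992329 -0.04100528  0.02185924] [-0.10651607 -8.31334101  2.06672791] [-1.74624618  0.15596089  0.13750665]
[-0.10769211 -7.67236758  1.86448188]
```

View pics/w4c.png

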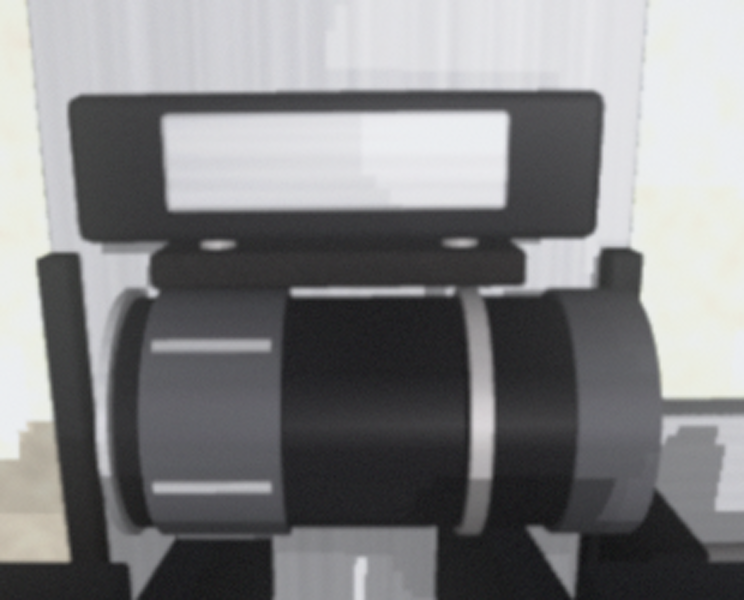

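The crop shows the tube at crop rows 290–530, up against the pad, whose face is at ~285. The pad's pins are nearly hidden, so the pad has slid back. I'll check the numbers.

Run:
```python
from h import *
from scipy.optimize import least_squares
def cen(f,far,near,x=.519):
    p=np.load(f,allow_pickle=True).item(); e=p["eye"][1:]
    ds=ray(p,[[270,far],[270,near]])[:,1:]; ds/=np.linalg.norm(ds,axis=1)[:,None]
    g=lambda c:[abs(d[0]*(c[1]-e[1])-d[1]*(c[0]-e[0]))-.02 for d in ds]
    return least_squares(g,[p["eye"][1]-.04,.032]).x, p
for f,fa,ne in(("w2.npy",167,267),("w3.npy",171,272),("w4.npy",171.5,270)):
    c,p=cen(f,fa,ne);print(f,c.round(4))
p3=np.load("w3.npy",allow_pickle=True).item();p=np.load("w4.npy",allow_pickle=True).item()
print("pad rear top w3",unproj(p3,[[270,152]],np.array([.03])),"w4",unproj(p,[[270,151],[270,154]],np.array([.03]*2)))
print("block front top w3",unproj(p3,[[270,72],[270,134]],np.array([.03]*2)),"w4",unproj(p,[[270,89],[270,149]],np.array([.03]*2)))
```

```text
w2.npy [-0.0565  0.0272]
w3.npy [-0.0176  0.0291]
w4.npy [-0.013   0.0256]
pad rear top w3 [[0.51578563 0.01013336 0.03      ]] w4 [[0.51582084 0.01598591 0.03      ]
 [0.51582164 0.0148614  0.03      ]]
block front top w3 [[0.51568088 0.0385455  0.03      ]
 [0.51576231 0.01679097 0.03      ]] w4 [[0.5158007  0.03820991 0.03      ]
 [0.51582029 0.01673286 0.03      ]]
```

Pad firm: its face has moved about 5 mm to cradle x ≈ 32.5 mm and the tube centre is about 11 mm past the lip. It was held at roughly 8 N for over 1 s. Backing off now.

Request:
carry_out(
  offset=[
    [0,-0.002,0],
    [0,-0.003,0],
    [0,-0.005,0],
    [0,-0.008,0],
    [0,-0.012,0],
    [0,-0.01,0.01],
    [0,0,0.04],
    [0,0,0.05],
  ],
  twist=[0,0,0,0,0,0,0,0],
)

```text
clock: 13.18
tool_pos: [0.5193, -0.0789, 0.1227]
eef_rot: [-0.707, -0.002, 0.003, 0.707]
contact_force: [0.7, 0.3, -0.1]
opening: 0.344
```

Request:
carry_out(
  offset=[
    [0.02,0.005,0.01],
    [0.025,0.005,0],
    [0.025,0.008,0],
    [0.025,0.008,0],
    [0.025,0.008,0],
    [0.015,0.007,0],
    [0,0,0],
    [0,0,0],
  ],
  twist=[0,0,0,0,0,0,0,0],
  grip=0.0,
  newtons=20,
)

```text
clock: 14.18
tool_pos: [0.654, -0.0381, 0.1319]
eef_rot: [0.707, 0.002, -0.003, -0.707]
contact_force: [0.0, -0.1, 0.2]
opening: 0.004
```

Run:
```python
from h import *
s=get_state();print(s["tool_pos"],s["contact_force"],s["opening"])
p=camera_params("wrist");np.save("w5.npy",p,allow_pickle=True)
cv2.imwrite("pics/w5.png",snapshot("wrist")[:,:,::-1])
```

```text
[ 0.65398202 -0.03806473  0.13192204] [ 0.01838622 -0.12233463  0.22840326] 0.004455443196588127
```

View pics/w5.png

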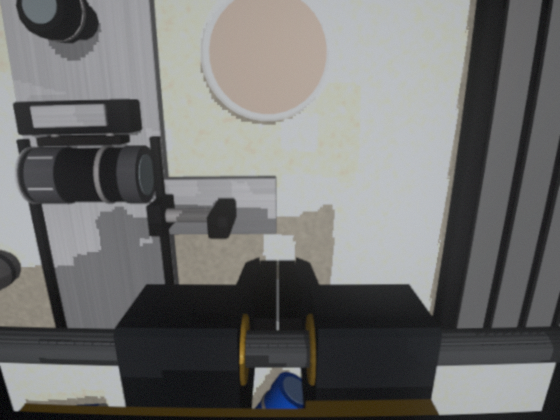

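The wrist view shows the tube still against the pad at (88,175). The keeper post's top is at about (222,205–235), with its outer edge at column ~235. The wing runs to column 276, the dish is at (265,55), and the closed fingertips are at (278,270).

Run:
```python
from h import *
p=np.load("w5.npy",allow_pickle=True).item()
n=["post top outer far","post top outer near","post top inner near","post foot outer","wing outer far","wing outer near","keyboard edge","dish near"]
uv=[[236,199],[233,237],[210,237],[237,217],[276,178],[276,234],[450,250],[265,122]]
for a,b in zip(n,unproj(p,uv,np.array([.06,.06,.06,.014,.012,.012,.03,.016]))):print(a,b.round(4))
print(proj(p,[get_state()["tool_pos"]]))
```

```text
post top outer far [ 0.6273 -0.0208  0.06  ]
post top outer near [ 0.6247 -0.0458  0.06  ]
post top inner near [ 0.61   -0.0459  0.06  ]
post foot outer [ 0.6223 -0.0469  0.014 ]
wing outer far [ 0.6517 -0.017   0.012 ]
wing outer near [ 0.652  -0.0611  0.012 ]
keyboard edge [ 0.7811 -0.0663  0.03  ]
dish near [0.6438 0.0235 0.016 ]
[[279.55792625 278.40497919]]
```

Request:
carry_out(
  offset=[
    [0,-0.001,-0.025],
    [0,0,-0.025],
    [0,0,-0.02],
    [0,0,-0.015],
    [0,0,-0.01],
    [0,0,-0.005],
    [0,0,0],
    [0,0,0],
  ],
  twist=[0,0,0,0,0,0,0,0],
)

```text
clock: 15.22
tool_pos: [0.6555, -0.038, 0.0323]
eef_rot: [0.707, 0.003, -0.003, -0.707]
contact_force: [-0.3, -0.9, 0.0]
opening: 0.01
```

Request:
carry_out(
  offset=[
    [-0.002,0,0],
    [-0.002,0,0],
    [-0.002,0,0],
    [-0.002,0,0],
    [-0.002,0,0],
    [-0.002,0,0],
    [-0.002,0,0],
    [-0.002,0,0],
  ],
  twist=[0,0,0,0,0,0,0,0],
)

```text
clock: 16.23
tool_pos: [0.6389, -0.038, 0.0317]
eef_rot: [0.707, 0.003, -0.003, -0.707]
contact_force: [0.5, 1.0, -1.1]
opening: 0.007
```

Request:
carry_out(
  offset=[
    [-0.002,0,0],
    [-0.002,0,0],
    [-0.002,0,0],
    [-0.002,0,0],
    [-0.002,0,0],
    [-0.002,0,0],
    [-0.002,0,0],
    [-0.001,0,0],
  ],
  twist=[0,0,0,0,0,0,0,0],
)

```text
clock: 17.23
tool_pos: [0.6239, -0.0382, 0.0318]
eef_rot: [0.707, 0.003, -0.003, -0.707]
contact_force: [1.5, -0.3, -0.3]
opening: 0.003
```

Request:
carry_out(
  offset=[
    [-0.001,0,0],
    [-0.001,0,0],
    [-0.001,0,0],
    [-0.001,0,0],
    [-0.001,0,0],
    [-0.001,0,0],
  ],
  twist=[0,0,0,0,0,0],
)

```text
clock: 17.98
tool_pos: [0.618, -0.0381, 0.0318]
eef_rot: [0.707, 0.003, -0.003, -0.707]
contact_force: [1.4, -0.8, 0.8]
opening: 0.003
```

Request:
carry_out(
  offset=[
    [-0.001,0,0],
    [-0.001,0,0],
    [-0.001,0,0],
    [-0.001,0,0],
    [-0.001,0,0],
    [-0.001,0,0],
  ],
  twist=[0,0,0,0,0,0],
)

```text
clock: 18.73
tool_pos: [0.612, -0.038, 0.0317]
eef_rot: [0.707, 0.003, -0.003, -0.707]
contact_force: [2.2, -1.7, 0.1]
opening: 0.003
```

Request:
carry_out(
  offset=[
    [-0.001,0,0],
    [-0.001,0,0],
    [-0.001,0,0],
  ],
  twist=[0,0,0],
)

```text
clock: 19.1
tool_pos: [0.609, -0.038, 0.0317]
eef_rot: [-0.707, -0.003, 0.003, 0.707]
contact_force: [2.5, -1.3, -0.1]
opening: 0.007
```

Request:
carry_out(
  offset=[
    [-0.001,0,0],
    [-0.001,0,0],
    [-0.001,0,0],
  ],
  twist=[0,0,0],
)

```text
clock: 19.48
tool_pos: [0.6067, -0.038, 0.0318]
eef_rot: [0.707, 0.004, -0.002, -0.707]
contact_force: [3.7, -1.9, -1.9]
opening: 0.008
```

Request:
carry_out(
  offset=[
    [-0.001,0,0],
    [-0.001,0,0],
  ],
  twist=[0,0],
)

```text
clock: 19.73
tool_pos: [0.6067, -0.038, 0.032]
eef_rot: [0.707, 0.005, -0.001, -0.707]
contact_force: [7.2, -0.8, -4.4]
opening: 0.006
```

Request:
carry_out(
  offset=[
    [-0.001,0,0],
    [-0.001,0,0],
    [0,0,0],
    [0,0,0],
  ],
  twist=[0,0,0,0],
)

```text
clock: 20.23
tool_pos: [0.6066, -0.038, 0.0322]
eef_rot: [0.707, 0.006, 0.0, -0.707]
contact_force: [10.3, -2.0, -6.0]
opening: 0.004
```

Request:
carry_out(
  offset=[
    [0.004,0,0],
    [0.006,0,0],
    [0.01,0,0],
    [0.01,0,0],
    [0.005,0,0.01],
    [0,0,0.03],
    [0,0,0.05],
    [0,0,0.03],
  ],
  twist=[0,0,0,0,0,0,0,0],
)

```text
clock: 21.22
tool_pos: [0.638, -0.0381, 0.1548]
eef_rot: [0.707, 0.004, -0.002, -0.707]
contact_force: [0.5, 0.6, 0.1]
opening: -0.0
```

Request:
carry_out(
  offset=[
    [0,0,0.02],
    [0,0,0],
    [0,0,0],
  ],
  twist=[0,0,0],
)

```text
clock: 21.6
tool_pos: [0.6364, -0.0379, 0.1711]
eef_rot: [-0.707, -0.003, 0.004, 0.707]
contact_force: [0.0, 0.1, -0.3]
opening: -0.0
```

Run:
```python
from h import *
s=get_state();print(s["tool_pos"],s["contact_force"],s["clock"])
p=camera_params("wrist");np.save("w6.npy",p,allow_pickle=True)
cv2.imwrite("pics/w6.png",snapshot("wrist")[:,:,::-1])
```

```text
[ 0.63642374 -0.03791706  0.17112249] [ 0.0218305   0.11269489 -0.30974244] 21.6
```

View pics/w6.png

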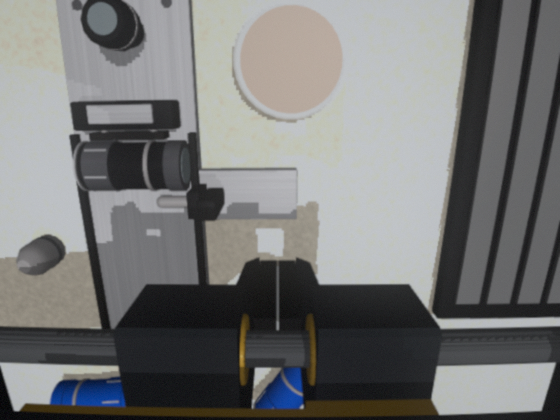

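The wrist view shows the keeper rod reaching into the lane behind the tube (rod tip at (160,202)), with its post up against the guide block at (205,202). The tube is still on the pad at (132,165), and the dish, eyepiece and objective are unmoved. One numeric check, then hand in.

Run:
```python
from h import *
p=np.load("w6.npy",allow_pickle=True).item()
print(unproj(p,[[158,201],[222,200]],np.array([.037,.055])).round(4))
p5=np.load("w5.npy",allow_pickle=True).item()
print("dish",unproj(p5,[[265,122]],np.array([.016]))[0],unproj(p,[[289,120]],np.array([.016]))[0])
```

```text
[[ 0.5399 -0.039   0.037 ]
 [ 0.5941 -0.033   0.055 ]]
dish [0.64375775 0.02352899 0.016     ] [0.64405038 0.02361071 0.016     ]
```

Measured against the expected home position, the rod tip is at x = 0.540 (0.5395 expected) and the post's outer side at 0.594 (0.5925 expected). Both match the keeper being fully home.

```bash
python3 -c "
from plant import job
print(job.finish_job())"
```

```text
the job is handed in; nothing more can be done
None
```

The lens tube is in its cradle with the keeper closed behind it, and the job is handed in at about 22 s on the clock.

- **Tube:** I rolled it along the lane with two fingertips. Crossing the lip read up to about 7 N, a little over the 5 N you gave. The pad slid about 5 mm and came up firm with its face at about cradle x = 32.5 mm. I held it there for just over a second at about 8 N; the highest reading was 9.8 N.
- **Keeper:** After backing off, I pushed the post with closed fingers until it stopped moving, at about 10 N. The last picture put the rod tip within 1 mm of its expected home position, and the post within about 2 mm.
- **Final state:** The tube was still against the pad, and the arm was clear and touching nothing. The dish measured unmoved. The eyepiece and objective looked undisturbed in the last view. I didn't recheck the bottle, marker and beaker, but the arm stayed well away from them.
- **Small disagreements:** Two estimates of the lip's position differed by about 2 mm, within the camera calibration. Wrist force readings carry roughly 1 N of noise. The tube looked slightly askew, by 1–2 degrees, when I last measured it before the lip. I didn't measure that again once it was on the pad.

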